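# Load amplifier boards into the sprung burn-in frame

### The arm

A 6-joint arm with a two-finger parallel gripper is mounted at the origin on the work surface. World frame = base frame: x ahead of the robot, y to its left, z up, the work surface at z = 0. Lengths are in m, angles in rad, forces in N, time in s.
With the tool pointing down it reaches from about 0.25 to 0.8 m from the base axis. Payload 8.5 kg.
Tool frame: the origin (TCP) lies midway between the tips of the shut fingers; the grasp point (between the pads) lies behind it (env.grip_point_offset is the z of the grasp point in the tool frame, in m); z points along the fingers, y is the direction in which the jaws open and shut (so a half turn about z gives the same grasp; the last joint's range is limited). The gripper opens to 85 mm and grips with 20 to 120 N. Pads are 22 mm wide; open, the fingers measure 114 mm over their backs; the gripper's body (76 mm by 85 mm) begins 54 mm behind the grasp point. The pads swing forward as they close: fully open they stand 13 mm farther back than shut.
Start: joints at [-1.128, 0.238, -0.013, 1.319, 0, 1.571], TCP at [0.225, -0.474, 0.231] pointing down, gripper open.
Joint ranges: [-2.66, 2.66], [-1.03, 1.9], [-1.14, 1.46], [-1.82, 2.27], [-1.45, 1.34], [-3.14, 3.14]. Speed limits (rad/s): [2.22, 2.22, 2.79, 3.14, 3.14, 3.14].

### API

Orientations are given as a rotation vector (axis times angle).
In Python, from rig import env gives the robot as it stands. The module is installed in compiled form; this text tells all that it offers. Calls block until the motion is done:
- env.movep(position, orientation): joint-space move of the TCP to a pose.
- env.movel(position, rot=None, max_speed=0.15, f_stop=None): straight line of the TCP; rot=None keeps the orientation; max_speed is the mean speed in m/s. With f_stop (N) it stops when the force on the tool has changed by that much, and returns True; else False.
- env.move_joints(angles): joint-space move.
- env.grip(opening, strength=None): finger opening in m; strength is the grip in N (None keeps the last); returns when the fingers have stopped.
- env.wait(seconds).
- env.ik(position, orientation): joint angles nearest the present ones, or None.
- env.observe(): the state.
- env.snapshot(name): name is "scene" or "top"; returns (picture, depth): 420x560x3 uint8, blue, green, red; 420x560 float32, m along the optical axis (not along the pixel's ray), 0 where there is no reading.
- env.camera_model(name): a dict with "fx", "fy", "cx", "cy" (pixels), "world_to_cam" (4x4, takes a point from world to camera coordinates). Camera axes: x right, y up, looking along -z (the intrinsics and any distortion apply to the point x, -y, -z); pixel columns grow to the right and rows downward; lengths in m; the calibration is good to about 2 mm. A picture is of the moment at which its call begins. camera_model takes no time and is no camera call.
A pose or a line that the arm cannot do raises env.MotionError and nothing moves.
- env.finish_job(): hands the job in, once; it reports no verdict.
The state is a dict: "time": time; "joint_pos": joint angles; "joint_velocities": joint speeds; "tau": joint torques, N m; "position": TCP position; "ee_rot": TCP orientation; "ft_force": force on the tool from outside, world axes, zero at the start; "wrist_torque": the same for the moment, N m; "grip_width": finger opening in m.
Only numpy, scipy, OpenCV 4.12 (cv2) and the standard library are available. Lean on these libraries where they do the work, as an engineer would, in place of code of your own. Each camera call takes 0.05 s, during which the arm holds its last target.

### The job

Switch the burn-in frame off, then clamp every amplifier board on the bench flat in a bay of its own: hold the bay's sprung jaw back with one end of the board, lower the other end under the lip of the far rail and let the jaw close on it. Once clamped, each board gets one load plug from the wooden stand, pushed fully home in its terminal; last of all switch the frame on again, and leave the other things on the bench where they are.

Things in the scene. Friction and masses are not known exactly. Their poses are not given: they have to be found in the camera images.
- board1_mid (a point): Amplifier board 1 (may be absent; all alike): green board 100 (x) by 90 mm (y), 3 mm thick, 0.18 to 0.26 kg, a finned aluminium heat sink at its centre, 30 mm (x) by 50 mm (y), top 38 mm above the board's underside: grasp it across the 30 mm. The two end edges, at x = -50 and +50 mm, go into the channels. The point is the centre, 19 mm above the underside; z up.
- board1_terminal (a point): Mouth of board 1's terminal, a 20 mm square grey block near one corner: centre of the round opening in its top, 9 mm wide with a 2 mm chamfer, 20 mm deep below the mouth. It is 30 mm in x and 32 mm in y from the board's centre, 25 mm above the board's underside, so 13 mm lower than the heat sink's top. Axes as the board's.
- board2_mid (a point): Amplifier board 2 (may be absent; all alike): green board 100 (x) by 90 mm (y), 3 mm thick, 0.18 to 0.26 kg, a finned aluminium heat sink at its centre, 30 mm (x) by 50 mm (y), top 38 mm above the board's underside: grasp it across the 30 mm. The two end edges, at x = -50 and +50 mm, go into the channels. The point is the centre, 19 mm above the underside; z up.
- board2_terminal (a point): Mouth of board 2's terminal, a 20 mm square grey block near one corner: centre of the round opening in its top, 9 mm wide with a 2 mm chamfer, 20 mm deep below the mouth. It is 30 mm in x and 32 mm in y from the board's centre, 25 mm above the board's underside, so 13 mm lower than the heat sink's top. Axes as the board's.
- board3_mid (a point): Amplifier board 3 (may be absent; all alike): green board 100 (x) by 90 mm (y), 3 mm thick, 0.18 to 0.26 kg, a finned aluminium heat sink at its centre, 30 mm (x) by 50 mm (y), top 38 mm above the board's underside: grasp it across the 30 mm. The two end edges, at x = -50 and +50 mm, go into the channels. The point is the centre, 19 mm above the underside; z up.
- board3_terminal (a point): Mouth of board 3's terminal, a 20 mm square grey block near one corner: centre of the round opening in its top, 9 mm wide with a 2 mm chamfer, 20 mm deep below the mouth. It is 30 mm in x and 32 mm in y from the board's centre, 25 mm above the board's underside, so 13 mm lower than the heat sink's top. Axes as the board's.
- plug1_mid (a point): Load plug 1 (all alike): black ribbed handle 22 mm wide, 65 mm long, below it a brass pin 6 mm wide, 19 mm long; 60 g. The point is mid-handle, 32.5 mm above the flat shoulder where the pin starts; z from pin to handle. It starts upright in a fixed wooden stand (50 x 190 mm, 40 mm high), shoulder on the stand's top, pin in a wide hole, in a row 45 mm apart.
- plug2_mid (a point): Load plug 2 (all alike): black ribbed handle 22 mm wide, 65 mm long, below it a brass pin 6 mm wide, 19 mm long; 60 g. The point is mid-handle, 32.5 mm above the flat shoulder where the pin starts; z from pin to handle. It starts upright in a fixed wooden stand (50 x 190 mm, 40 mm high), shoulder on the stand's top, pin in a wide hole, in a row 45 mm apart.
- plug3_mid (a point): Load plug 3 (all alike): black ribbed handle 22 mm wide, 65 mm long, below it a brass pin 6 mm wide, 19 mm long; 60 g. The point is mid-handle, 32.5 mm above the flat shoulder where the pin starts; z from pin to handle. It starts upright in a fixed wooden stand (50 x 190 mm, 40 mm high), shoulder on the stand's top, pin in a wide hole, in a row 45 mm apart.
- plug4_mid (a point): Load plug 4 (all alike): black ribbed handle 22 mm wide, 65 mm long, below it a brass pin 6 mm wide, 19 mm long; 60 g. The point is mid-handle, 32.5 mm above the flat shoulder where the pin starts; z from pin to handle. It starts upright in a fixed wooden stand (50 x 190 mm, 40 mm high), shoulder on the stand's top, pin in a wide hole, in a row 45 mm apart.
- frame: Burn-in frame, fixed: base plate 10 mm thick, x = -96 to 76 mm; origin at bench level below the middle bay, x from the sprung jaws to the far rail. The far rail is one straight channel along y: ledge 30 mm above the bench from x = +38 mm, wall face at x = +50 mm, above it a lip reaching in to x = +45 mm, underside 39 mm, top 44 mm above the bench. On the near side each bay has its sprung jaw with a like channel.
- bay1 (a point): Where a board's centre (its _mid point) lies when clamped in bay 1: frame x = 0, 49 mm above the bench, axes as the frame's. Bays are 108 mm apart along y. A board lies with its x along the frame's x, either way round.
- jaw1 (a joint): Black sprung jaw of bay 1, 80 mm wide: metres pushed back to the frame's -x, 0 to 0.018; spring force 2.4 N plus 0.3 N per mm. At 0 its wall face is at x = -46 mm; ledge (30 mm above the bench) 10 mm and lip (underside 39, top 44 mm) 5 mm further in. A board in both channels keeps it at 0.004; from 0.010 on, a board's other end passes down inside the far lip.
- bay2 (a point): Where a board's centre (its _mid point) lies when clamped in bay 2: frame x = 0, 49 mm above the bench, axes as the frame's. Bays are 108 mm apart along y. A board lies with its x along the frame's x, either way round.
- jaw2 (a joint): Black sprung jaw of bay 2, 80 mm wide: metres pushed back to the frame's -x, 0 to 0.018; spring force 2.4 N plus 0.3 N per mm. At 0 its wall face is at x = -46 mm; ledge (30 mm above the bench) 10 mm and lip (underside 39, top 44 mm) 5 mm further in. A board in both channels keeps it at 0.004; from 0.010 on, a board's other end passes down inside the far lip.
- bay3 (a point): Where a board's centre (its _mid point) lies when clamped in bay 3: frame x = 0, 49 mm above the bench, axes as the frame's. Bays are 108 mm apart along y. A board lies with its x along the frame's x, either way round.
- jaw3 (a joint): Black sprung jaw of bay 3, 80 mm wide: metres pushed back to the frame's -x, 0 to 0.018; spring force 2.4 N plus 0.3 N per mm. At 0 its wall face is at x = -46 mm; ledge (30 mm above the bench) 10 mm and lip (underside 39, top 44 mm) 5 mm further in. A board in both channels keeps it at 0.004; from 0.010 on, a board's other end passes down inside the far lip.
- power (a joint): Power lever of the frame, at its +y end: 0 = leaning to -x of the frame = off, 1.0 = leaning to +x = on; it swings 1 rad about an axis along y, is stiff enough to stay where it is put and moves with about 1 N at the tip.
- power_tip (a point): Centre of the lever's black ball (26 mm) at the end of a rod of 10 mm diameter, 70 mm from the hinge; the hinge axis is 32 mm above the bench, over frame x = 0, y = 205 mm. Its housing is 70 mm (x) by 50 mm, top 35 mm above the bench.
- screwdriver: Loose screwdriver lying on the bench, about 200 mm long, a bystander; origin near its middle.
- solder_spool: Loose aluminium spool, 60 mm wide, 40 mm high, a bystander; origin at the centre of its underside.
- pocket_meter: Loose grey hand-held meter lying on the bench, 150 x 75 x 32 mm, a bystander; origin at the centre of its underside.
- flux_jar: Loose amber jar, 54 mm wide, 60 mm high, a bystander; origin at the centre of its underside.
- tool_cup: Loose white cup, 76 mm wide, 100 mm high, with handles sticking up to 160 mm, a bystander; origin at the centre of its underside.
Mind the look-alikes: they are no part of the job. What is shaped like the part that bears plug1_mid but pink is not meant.

How it is judged:
On the way, in this order (a step that is already met when the one before it is completed fails the run):
1. the frame is switched off (value of joint power below 0.2 rad), for 0.2 s.
2. every board is clamped in a bay, with the frame off (x of board1_mid in the frame of frame between -0.004 and 0.004 m and z of board1_mid in the frame of frame between 0.046 and 0.052 m and angle between each of board1_mid, board2_mid, board3_mid's own z axis and vertical below 0.06 rad and angle between the x axis of each of board1_mid, board2_mid, board3_mid and the x axis of frame, either way round below 0.08 rad and ((y of board1_mid in the frame of frame between -0.124 and -0.092 m and value of joint jaw1 between 0.002 and 0.007 m) or (y of board1_mid in the frame of frame between -0.016 and 0.016 m and value of joint jaw2 between 0.002 and 0.007 m) or (y of board1_mid in the frame of frame between 0.092 and 0.124 m and value of joint jaw3 between 0.002 and 0.007 m)) and x of board2_mid in the frame of frame between -0.004 and 0.004 m and z of board2_mid in the frame of frame between 0.046 and 0.052 m and ((y of board2_mid in the frame of frame between -0.124 and -0.092 m and value of joint jaw1 between 0.002 and 0.007 m) or (y of board2_mid in the frame of frame between -0.016 and 0.016 m and value of joint jaw2 between 0.002 and 0.007 m) or (y of board2_mid in the frame of frame between 0.092 and 0.124 m and value of joint jaw3 between 0.002 and 0.007 m)) and x of board3_mid in the frame of frame between -0.004 and 0.004 m and z of board3_mid in the frame of frame between 0.046 and 0.052 m and ((y of board3_mid in the frame of frame between -0.124 and -0.092 m and value of joint jaw1 between 0.002 and 0.007 m) or (y of board3_mid in the frame of frame between -0.016 and 0.016 m and value of joint jaw2 between 0.002 and 0.007 m) or (y of board3_mid in the frame of frame between 0.092 and 0.124 m and value of joint jaw3 between 0.002 and 0.007 m)) and value of joint power below 0.2 rad), for 0.3 s.
3. every clamped board has a load plug fully home in its terminal, with the frame still off (all of step 2 and ((horizontal distance between plug1_mid and board1_terminal below 0.007 m and z of plug1_mid in the frame of board1_terminal below 0.0365 m) or (horizontal distance between plug2_mid and board1_terminal below 0.007 m and z of plug2_mid in the frame of board1_terminal below 0.0365 m) or (horizontal distance between plug3_mid and board1_terminal below 0.007 m and z of plug3_mid in the frame of board1_terminal below 0.0365 m) or (horizontal distance between plug4_mid and board1_terminal below 0.007 m and z of plug4_mid in the frame of board1_terminal below 0.0365 m)) and ((horizontal distance between plug1_mid and board2_terminal below 0.007 m and z of plug1_mid in the frame of board2_terminal below 0.0365 m) or (horizontal distance between plug2_mid and board2_terminal below 0.007 m and z of plug2_mid in the frame of board2_terminal below 0.0365 m) or (horizontal distance between plug3_mid and board2_terminal below 0.007 m and z of plug3_mid in the frame of board2_terminal below 0.0365 m) or (horizontal distance between plug4_mid and board2_terminal below 0.007 m and z of plug4_mid in the frame of board2_terminal below 0.0365 m)) and ((horizontal distance between plug1_mid and board3_terminal below 0.007 m and z of plug1_mid in the frame of board3_terminal below 0.0365 m) or (horizontal distance between plug2_mid and board3_terminal below 0.007 m and z of plug2_mid in the frame of board3_terminal below 0.0365 m) or (horizontal distance between plug3_mid and board3_terminal below 0.007 m and z of plug3_mid in the frame of board3_terminal below 0.0365 m) or (horizontal distance between plug4_mid and board3_terminal below 0.007 m and z of plug4_mid in the frame of board3_terminal below 0.0365 m))), for 0.3 s.
4. the frame is switched on (value of joint power above 0.8 rad), for 0.2 s.
At the end, for the whole second after the job is handed in: Boards present lie flat in bays (4 mm in x, 16 mm in y, 3 mm in height, 0.06 rad level, 0.08 rad square, either way round), jaws 2 to 7 mm back and pressing; each has a plug in its terminal, handle within 7 mm of its axis and shoulder within 4 mm of its top; lever above 0.8; boards at rest (x of board1_mid in the frame of frame between -0.004 and 0.004 m and z of board1_mid in the frame of frame between 0.046 and 0.052 m and angle between each of board1_mid, board2_mid, board3_mid's own z axis and vertical below 0.06 rad and angle between the x axis of each of board1_mid, board2_mid, board3_mid and the x axis of frame, either way round below 0.08 rad and ((y of board1_mid in the frame of frame between -0.124 and -0.092 m and value of joint jaw1 between 0.002 and 0.007 m) or (y of board1_mid in the frame of frame between -0.016 and 0.016 m and value of joint jaw2 between 0.002 and 0.007 m) or (y of board1_mid in the frame of frame between 0.092 and 0.124 m and value of joint jaw3 between 0.002 and 0.007 m)) and x of board2_mid in the frame of frame between -0.004 and 0.004 m and z of board2_mid in the frame of frame between 0.046 and 0.052 m and ((y of board2_mid in the frame of frame between -0.124 and -0.092 m and value of joint jaw1 between 0.002 and 0.007 m) or (y of board2_mid in the frame of frame between -0.016 and 0.016 m and value of joint jaw2 between 0.002 and 0.007 m) or (y of board2_mid in the frame of frame between 0.092 and 0.124 m and value of joint jaw3 between 0.002 and 0.007 m)) and x of board3_mid in the frame of frame between -0.004 and 0.004 m and z of board3_mid in the frame of frame between 0.046 and 0.052 m and ((y of board3_mid in the frame of frame between -0.124 and -0.092 m and value of joint jaw1 between 0.002 and 0.007 m) or (y of board3_mid in the frame of frame between -0.016 and 0.016 m and value of joint jaw2 between 0.002 and 0.007 m) or (y of board3_mid in the frame of frame between 0.092 and 0.124 m and value of joint jaw3 between 0.002 and 0.007 m)) and ((horizontal distance between plug1_mid and board1_terminal below 0.007 m and z of plug1_mid in the frame of board1_terminal below 0.0365 m) or (horizontal distance between plug2_mid and board1_terminal below 0.007 m and z of plug2_mid in the frame of board1_terminal below 0.0365 m) or (horizontal distance between plug3_mid and board1_terminal below 0.007 m and z of plug3_mid in the frame of board1_terminal below 0.0365 m) or (horizontal distance between plug4_mid and board1_terminal below 0.007 m and z of plug4_mid in the frame of board1_terminal below 0.0365 m)) and ((horizontal distance between plug1_mid and board2_terminal below 0.007 m and z of plug1_mid in the frame of board2_terminal below 0.0365 m) or (horizontal distance between plug2_mid and board2_terminal below 0.007 m and z of plug2_mid in the frame of board2_terminal below 0.0365 m) or (horizontal distance between plug3_mid and board2_terminal below 0.007 m and z of plug3_mid in the frame of board2_terminal below 0.0365 m) or (horizontal distance between plug4_mid and board2_terminal below 0.007 m and z of plug4_mid in the frame of board2_terminal below 0.0365 m)) and ((horizontal distance between plug1_mid and board3_terminal below 0.007 m and z of plug1_mid in the frame of board3_terminal below 0.0365 m) or (horizontal distance between plug2_mid and board3_terminal below 0.007 m and z of plug2_mid in the frame of board3_terminal below 0.0365 m) or (horizontal distance between plug3_mid and board3_terminal below 0.007 m and z of plug3_mid in the frame of board3_terminal below 0.0365 m) or (horizontal distance between plug4_mid and board3_terminal below 0.007 m and z of plug4_mid in the frame of board3_terminal below 0.0365 m)) and value of joint power above 0.8 rad and linear speed of each of board1, board2, board3 below 0.02 m/s); the robot touches nothing.
It fails at once if the screwdriver is shoved more than 5 cm (distance of screwdriver from where it was at the start of the episode above 0.05 m).
It fails at once if the spool of solder is shoved more than 5 cm (distance of solder_spool from where it was at the start of the episode above 0.05 m).
It fails at once if the hand-held meter is shoved more than 5 cm (distance of pocket_meter from where it was at the start of the episode above 0.05 m).
It fails at once if the jar is shoved more than 5 cm (distance of flux_jar from where it was at the start of the episode above 0.05 m).
It fails at once if the cup of tools is shoved more than 5 cm (distance of tool_cup from where it was at the start of the episode above 0.05 m).
Of board1, board2, board3 only 2 to 3 are there at a start; the rules pass over those that are not, and their reading is None.
At some moment in a run one of board1, board2, board3 may be knocked a few centimetres aside while the robot is not near it.
It also fails if it takes over 210 s, if anything falls off the work surface, if the arm or the gripper's body presses on something with over 40 N, if the wrist force passes 120 N, or if a joint passes its speed limit or range.

## Working session

There is one attempt and no reset: what is moved stays moved. The work goes in short steps, each a Python script; the robot and the scene stay as the last script left them, time stands still between calls to the robot, and variables do not carry over. Pictures are saved under pics/ and viewed, and the job is handed in when it is done.

```bash
mkdir -p pics; ls; python3 - <<'E'
from rig import env
import cv2,numpy as np
for n in ("scene","top"):
    p,d=env.snapshot(n); cv2.imwrite(f"pics/{n}0.png",p); np.save(f"pics/{n}0.npy",d)
    m=env.camera_model(n); print(n,{k:(np.round(v,4).tolist() if not isinstance(v,str) else v) for k,v in m.items()})
o=env.observe(); print(o); print(env.grip_point_offset)
E
```

```text
pics
scene {'fx': 394.9775, 'fy': 394.9775, 'cx': 278.1142, 'cy': 211.3231, 'world_to_cam': [[-0.7822, 0.6229, -0.0125, 0.3994], [-0.5389, -0.6665, 0.5151, 0.2451], [0.3125, 0.4096, 0.857, -1.1808], [0.0, 0.0, 0.0, 1.0]]}
top {'fx': 468.0025, 'fy': 468.0025, 'cx': 281.5913, 'cy': 214.613, 'world_to_cam': [[-0.0077, -0.9998, -0.0196, 0.023], [0.9959, -0.0095, 0.09, -0.5216], [-0.0902, -0.0189, 0.9957, -1.2989], [0.0, 0.0, 0.0, 1.0]]}
{'time': 0.1, 'joint_pos': array([-1.12800602e+00,  2.38713071e-01, -1.41682530e-02,  1.31920320e+00,
        6.09165843e-06,  1.57082234e+00]), 'joint_velocities': array([-0.00042768, -0.002261  ,  0.00210398,  0.00142464,  0.00133296,
       -0.00023677]), 'tau': array([ 2.86910772e-04, -5.39721859e+01,  3.46996701e+01,  1.34645155e-02,
       -9.48885855e-06, -1.52382188e-05]), 'position': array([ 0.22478375, -0.47402918,  0.23074662]), 'ee_rot': array([-3.06369433e+00, -6.89549150e-01,  4.34858698e-04]), 'ft_force': array([-0.08162057,  0.31074701,  0.33844309]), 'wrist_torque': array([ 0.02692599,  0.02734196, -0.05964178]), 'grip_width': 0.0853159799921101}
-0.0187
```

View pics/scene0.png

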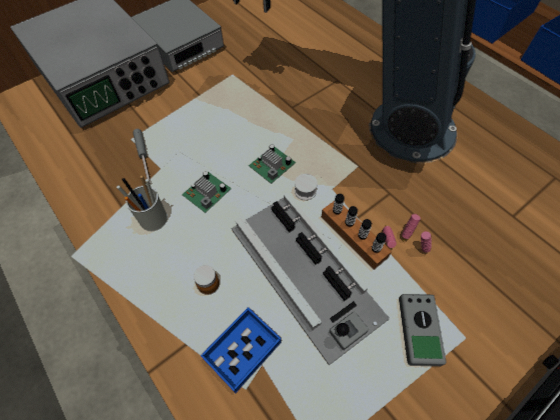

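View pics/top0.png

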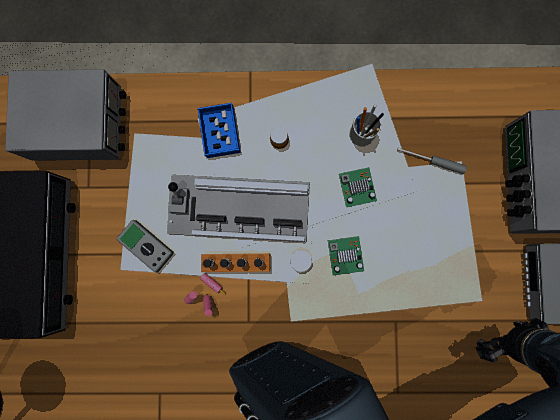

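Top view: two green boards at (357,187) and (346,256); the frame lies at (170–308, 177–242) with its lever ball at (172,187); the plugs are in the stand at (208–262, 263). The pink plugs at (208,290) are the look-alikes. Next I'll get positions and zoom in.

```bash
cat > h.py <<'E'
import numpy as np,cv2
from rig import env
from scipy.spatial.transform import Rotation as R
def world(name,d):
    m=env.camera_model(name); T=np.linalg.inv(m["world_to_cam"])
    v,u=np.mgrid[0:d.shape[0],0:d.shape[1]]
    c=np.stack([(u-m["cx"])/m["fx"]*d,-(v-m["cy"])/m["fy"]*d,-d],-1)
    return c@T[:3,:3].T+T[:3,3]
def proj(name,p):
    m=env.camera_model(name); c=np.c_[np.atleast_2d(p),np.ones(len(np.atleast_2d(p)))]@np.array(m["world_to_cam"]).T
    return np.c_[m["cx"]+m["fx"]*c[:,0]/-c[:,2], m["cy"]-m["fy"]*c[:,1]/-c[:,2]]
def snap(name,tag):
    p,d=env.snapshot(name); cv2.imwrite(f"pics/{tag}.png",p); np.save(f"pics/{tag}.npy",d); return p,d,world(name,d)
def crop(p,u0,v0,u1,v1,k,tag):
    cv2.imwrite(f"pics/{tag}.png",cv2.resize(p[v0:v1,u0:u1],None,fx=k,fy=k,interpolation=cv2.INTER_CUBIC))
E
python3 - <<'E'
from h import *
p=cv2.imread("pics/top0.png"); d=np.load("pics/top0.npy"); print(sorted(env.camera_model("top").keys()))
W=world("top",d)
crop(p,160,165,320,280,5,"c1"); crop(p,320,160,400,280,5,"c2")
hsv=cv2.cvtColor(p,cv2.COLOR_BGR2HSV)
print("bench z",[np.round(W[v,u],4).tolist() for u,v in ((300,160),(260,165),(420,240),(330,290),(150,160))])
g=(cv2.inRange(hsv,(40,80,40),(90,255,255))>0)
for (u0,v0,u1,v1) in ((335,160,380,212),(325,230,370,282)):
    m=np.zeros_like(g); m[v0:v1,u0:u1]=g[v0:v1,u0:u1]
    pts=W[m]; print("green z",np.percentile(pts[:,2],[5,50,95]).round(4),len(pts))
    pts=pts[pts[:,2]<0.012]
    r=cv2.minAreaRect((pts[:,:2]*1000).astype(np.float32)); print(r)
    s=W[v0:v1,u0:u1].reshape(-1,3); s=s[s[:,2]>.033]; print("sink",len(s),s.mean(0).round(4),cv2.minAreaRect((s[:,:2]*1000).astype(np.float32)))
    s=W[v0:v1,u0:u1].reshape(-1,3); s=s[(s[:,2]>.019)&(s[:,2]<.03)]; print("mid z",np.round(s,3).tolist()[:60])
E
```

```text
['cx', 'cy', 'fx', 'fy', 'world_to_cam']
bench z [[0.6834, -0.0359, -0.0036], [0.6692, 0.0806, 0.0005], [0.4476, -0.3744, 0.0004], [0.3083, -0.1165, -0.0007], [0.6883, 0.4031, -0.0018]]
green z [-0.0006  0.0038  0.0089] 624
((601.6600952148438, -199.76788330078125), (99.89311981201172, 89.89362335205078), 11.786828994750977)
sink 105 [ 0.5889 -0.1861  0.1248] ((525.8941650390625, -100.77044677734375), (61.65333938598633, 304.51580810546875), 41.16524124145508)
mid z [[0.636, -0.165, 0.026], [0.636, -0.169, 0.021], [0.633, -0.151, 0.026], [0.633, -0.154, 0.027], [0.633, -0.157, 0.023], [0.633, -0.16, 0.024], [0.632, -0.162, 0.028], [0.632, -0.165, 0.027], [0.633, -0.168, 0.023], [0.63, -0.151, 0.025], [0.631, -0.154, 0.021], [0.63, -0.156, 0.028], [0.63, -0.16, 0.024], [0.63, -0.163, 0.023], [0.63, -0.165, 0.022], [0.63, -0.168, 0.024], [0.63, -0.171, 0.025], [0.627, -0.151, 0.023], [0.627, -0.154, 0.023], [0.626, -0.156, 0.029], [0.627, -0.165, 0.023], [0.627, -0.168, 0.027], [0.626, -0.17, 0.029], [0.625, -0.154, 0.023], [0.625, -0.157, 0.022], [0.624, -0.168, 0.028], [0.624, -0.171
[... 1797 characters left out ...]
0.117, 0.023], [0.427, -0.119, 0.022], [0.426, -0.122, 0.026], [0.426, -0.125, 0.024], [0.426, -0.127, 0.026], [0.426, -0.13, 0.025], [0.426, -0.133, 0.024], [0.426, -0.136, 0.027], [0.424, -0.119, 0.026], [0.424, -0.122, 0.026], [0.424, -0.127, 0.026], [0.424, -0.13, 0.026], [0.424, -0.133, 0.027], [0.424, -0.136, 0.025], [0.421, -0.119, 0.027], [0.42, -0.169, 0.03], [0.42, -0.175, 0.024], [0.418, -0.142, 0.023], [0.418, -0.156, 0.021], [0.418, -0.169, 0.027], [0.418, -0.183, 0.023], [0.415, -0.149, 0.03], [0.415, -0.183, 0.024], [0.412, -0.136, 0.021], [0.412, -0.149, 0.028], [0.412, -0.163, 0.03], [0.412, -0.177, 0.027], [0.41, -0.136, 0.022], [0.409, -0.15, 0.024], [0.409, -0.163, 0.03]]
```

```bash
ls pics
```

```text
c1.png
c2.png
scene0.npy
scene0.png
top0.npy
top0.png
```

View pics/c1.png

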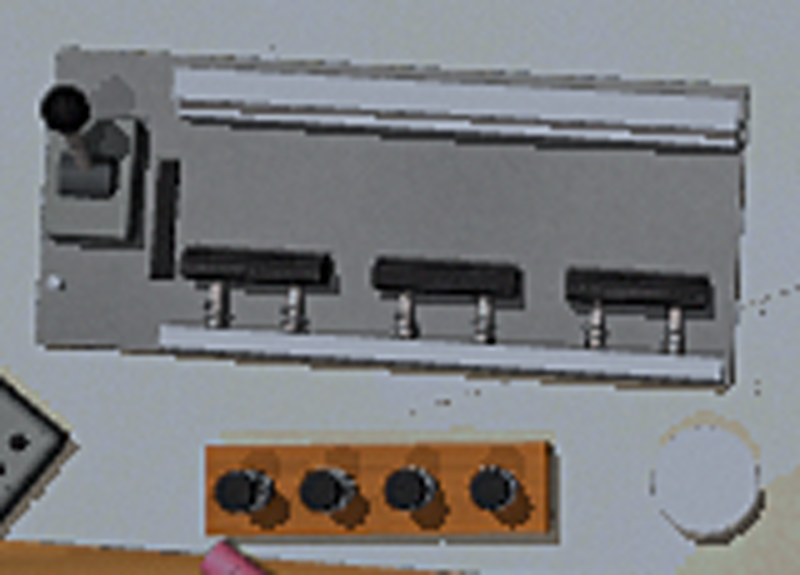

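View pics/c2.png

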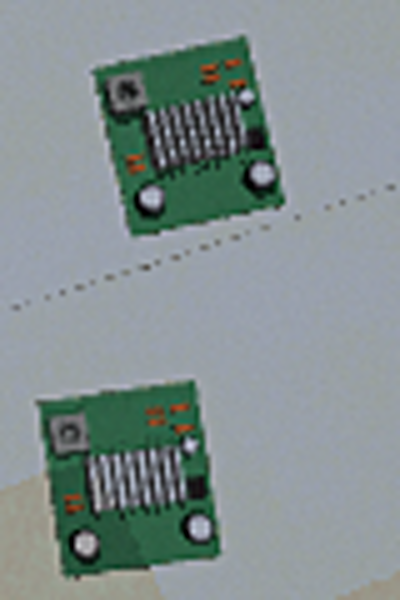

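```bash
cat >> h.py <<'E'
def rect(name,p,z,x0,x1,y0,y1,s,tag=None):
    """ortho picture on plane z; row=(x1-x)/s, col=(y1-y)/s"""
    H=int(round((x1-x0)/s));Wd=int(round((y1-y0)/s))
    r,c=np.mgrid[0:H,0:Wd]
    P=np.stack([x1-r*s,y1-c*s,np.full(r.shape,z)],-1).reshape(-1,3)
    q=proj(name,P).reshape(H,Wd,2).astype(np.float32)
    o=cv2.remap(p,q[...,0],q[...,1],cv2.INTER_LINEAR)
    if tag: cv2.imwrite(f"pics/{tag}.png",o)
    return o
E
python3 - <<'E'
from h import *
for n in ("top","scene"):
    p=cv2.imread(f"pics/{n}0.png")
    rect(n,p,.044,.40,.66,-.08,.34,.0006,f"r44_{n}")
    rect(n,p,.010,.40,.66,-.08,.34,.0006,f"r10_{n}")
E
```

```text
(no output)
```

View pics/r44_top.png

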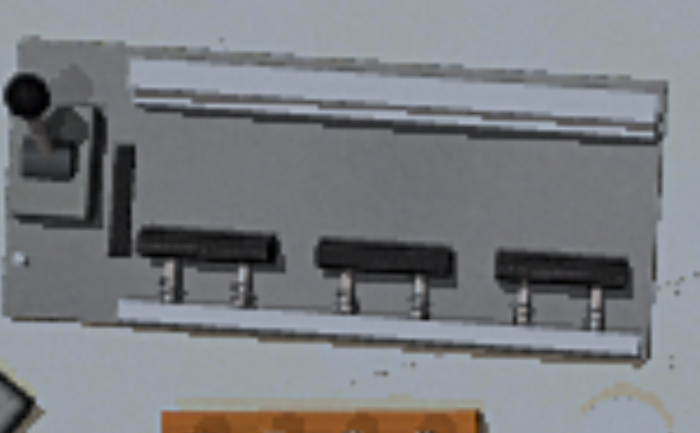

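View pics/r44_scene.png

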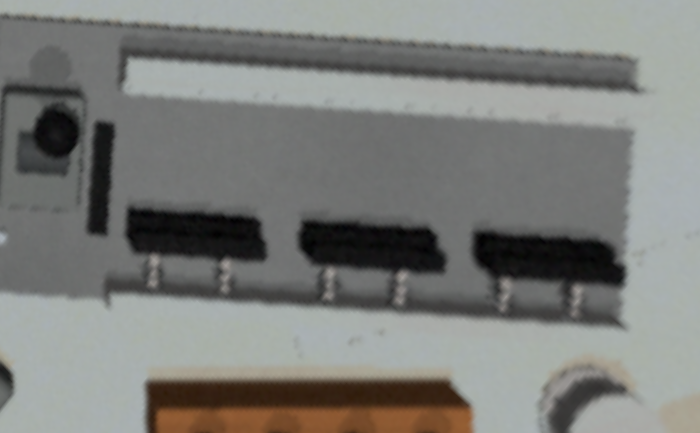

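View pics/r10_top.png

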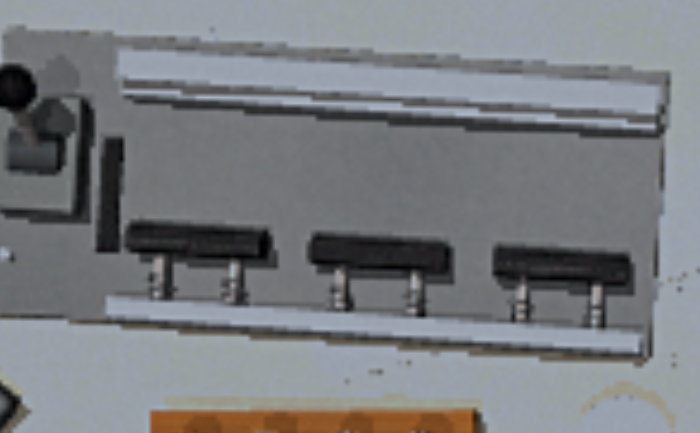

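View pics/r10_scene.png

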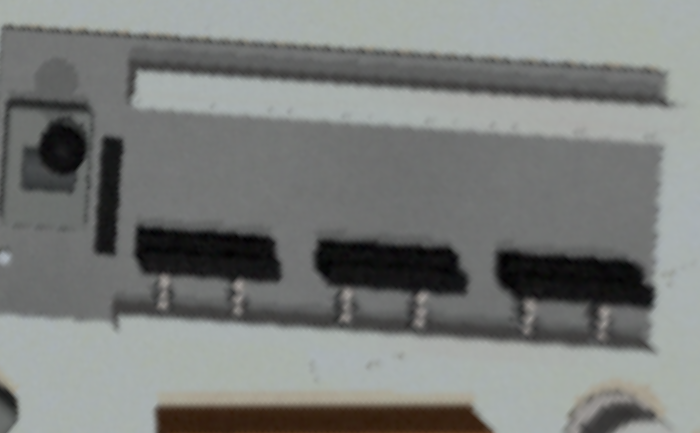

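```bash
python3 - <<'E'
from h import *
W={n:world(n,np.load(f"pics/{n}0.npy")) for n in ("top","scene")}
for n in W:
    w=W[n]; 
    sel=(w[...,0]>.42)&(w[...,0]<.66)&(w[...,1]>-.08)&(w[...,1]<.34)
    z=w[sel][:,2]; h,e=np.histogram(z,bins=np.arange(-.01,.11,.004)); print(n,[(round(a*1e3),int(b)) for a,b in zip(e,h)])
    # height map ortho
    pts=w[sel]; im=np.zeros((260,420),np.float32)
    for x,y,zz in pts: 
        cv2.circle(im,(int((.34-y)*1e3),int((.66-x)*1e3)),1,float(zz),-1)
    cv2.imwrite(f"pics/hm_{n}.png",cv2.resize(np.clip(im*255/.11,0,255).astype(np.uint8),None,fx=1.8,fy=1.8))
    # jaws / rail: z 40..50
    m=sel&(w[...,2]>.038)&(w[...,2]<.052)
    pts=w[m]; cnt=cv2.connectedComponentsWithStats(m.astype(np.uint8))
    for i in range(1,cnt[0]):
        if cnt[2][i,4]>25:
            q=w[cnt[1]==i]; print(n,cnt[2][i].tolist(),cv2.minAreaRect((q[:,:2]*1e3).astype(np.float32)),np.median(q[:,2]).round(4))
E
```

```text
top [(-10, 15), (-6, 330), (-2, 1783), (2, 1746), (6, 2235), (10, 2509), (14, 552), (18, 92), (22, 159), (26, 274), (30, 556), (34, 439), (38, 319), (42, 661), (46, 321), (50, 27), (54, 2), (58, 2), (62, 4), (66, 3), (70, 5), (74, 1), (78, 3), (82, 1), (86, 0), (90, 0), (94, 7), (98, 11), (102, 27)]
top [194, 178, 114, 13, 736] ((606.030029296875, 104.96614837646484), (318.4889831542969, 19.291471481323242), 86.07880401611328) 0.0445
top [169, 196, 14, 11, 81] ((561.572021484375, 315.7972717285156), (37.68718719482422, 28.59695053100586), 89.10153198242188) 0.0434
top [196, 215, 29, 7, 133] ((511.8959045410156, 218.77130126953125), (78.81858825683594, 12.919707298278809), 86.44062805175781) 0.0445
top [234, 218, 29, 6, 138] ((504.7452087402344, 111.88020324707031), (79.3365478515625, 12.973480224609375), 86.09310150146484) 0.0446
top [273, 220, 29, 6, 138] ((497.3951416015625, 3.2872161865234375), (78.2706069946289, 12.748167991638184), 86.302978515625) 0.0446
scene [(-10, 0), (-6, 25), (-2, 2045), (2, 2395), (6, 2104), (10, 4858), (14, 340), (18, 168), (22, 275), (26, 429), (30, 746
[... 164 characters left out ...]
, (102, 56)]
scene [273, 201, 22, 26, 156] ((497.3518981933594, 4.948497772216797), (82.70343780517578, 13.787986755371094), 84.74766540527344) 0.0449
scene [236, 217, 84, 111, 1078] ((605.859619140625, 106.57850646972656), (318.9490966796875, 18.93754768371582), 86.05911254882812) 0.0449
scene [298, 232, 25, 28, 183] ((504.813232421875, 114.3149185180664), (79.55445098876953, 13.770292282104492), 85.68006896972656) 0.045
scene [326, 266, 26, 30, 206] ((512.033935546875, 221.65696716308594), (79.84850311279297, 13.862296104431152), 85.55345916748047) 0.0445
scene [344, 320, 16, 18, 115] ((562.4742431640625, 314.1736755371094), (37.40682601928711, 23.372739791870117), 69.64476776123047) 0.044
```

```bash
python3 -c "
import cv2,numpy as np
a=cv2.imread('pics/hm_top.png');b=cv2.imread('pics/hm_scene.png');c=np.vstack([a,b]);cv2.imwrite('pics/hm.png',cv2.resize(c,None,fx=.64,fy=.64))"
```

```text
(no output)
```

View pics/hm.png

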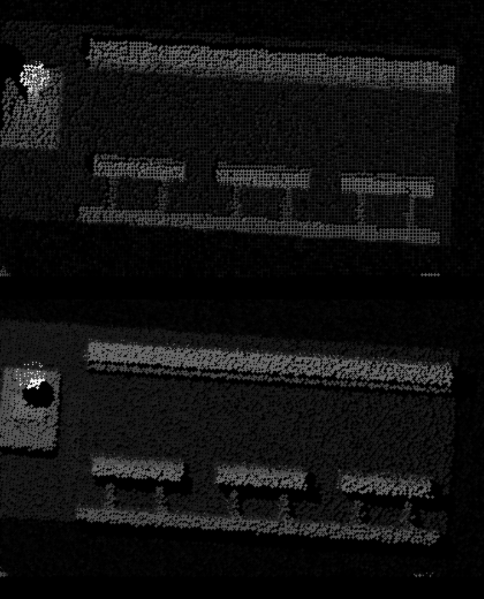

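```bash
cat >> h.py <<'E'
YAW=-0.0686; O=np.array([.5518,.1094,0.])
RF=R.from_euler('z',YAW)
def F(x,y,z): return RF.apply([x,y,z])+O      # frame -> world
def toF(p): return RF.inv().apply(np.asarray(p)-O)
def down(a,tilt=0.):
    """tool pointing down, jaw-opening axis at world yaw a; tilt raises the +a end"""
    y=np.array([np.cos(a),np.sin(a),0]); z=np.array([0,0,-1.]); x=np.cross(y,z)
    M=R.from_matrix(np.stack([x,y,z],1))
    ax=np.cross([np.cos(a),np.sin(a),0],[0,0,1])   # rotation raising +a dir
    return (R.from_rotvec(ax*tilt)*M)
def best(p,a):
    """pick a or a+pi by joint travel"""
    q0=env.observe()["joint_pos"]; c=[]
    for b in (a,a+np.pi):
        j=env.ik(p,down(b).as_rotvec())
        if j is not None: c.append((np.abs(np.array(j)-q0).max(),b,np.round(j,2)))
    c.sort(key=lambda t:t[0]); return c
def st(t=""):
    o=env.observe(); print(t,"t=%.1f"%o["time"],"p",o["position"].round(4),"F",o["ft_force"].round(1),"g",round(o["grip_width"],4),"q",o["joint_pos"].round(2)); return o
E
python3 - <<'E'
from h import *
o=env.observe(); print(R.from_rotvec(o["ee_rot"]).as_matrix().round(2))
for p,a in ((F(80,205,250)if 0 else F(.08,.205,.25),YAW+np.pi/2),(F(0,0,.1),YAW),(F(0,-.108,.1),YAW),(np.array([.6017,-.1998,.1]),.206),(np.array([.4055,-.1619,.1]),.136)):
    print([(round(c[1],2),c[2].tolist()) for c in best(p,a)])
d=np.load("pics/top0.npy")
for n in("top","scene"):
    w=world(n,np.load(f"pics/{n}0.npy")); s=(w[...,2]>.08)&(w[...,2]<.12)&(w[...,0]>.45)&(w[...,0]<.65)&(w[...,1]>.2)&(w[...,1]<.4)
    print(n,s.sum(),w[s].mean(0),toF(w[s].mean(0)))
E
```

```text
[[ 0.9   0.43 -0.  ]
 [ 0.43 -0.9   0.  ]
 [ 0.   -0.   -1.  ]]
[(1.5, [0.45, 0.59, 0.59, 1.57, 0.0, 0.51]), (4.64, [0.45, 0.59, 0.59, 1.57, 0.0, -2.63])]
[(-0.07, [0.2, 0.38, -0.16, 1.03, 0.0, 1.84]), (3.07, [0.2, 0.38, -0.16, 1.03, 0.0, -1.31])]
[(-0.07, [0.0, 0.35, -0.21, 1.02, 0.0, 1.64]), (3.07, [0.0, 0.35, -0.21, 1.02, 0.0, -1.5])]
[(0.21, [-0.32, 0.49, 0.02, 1.11, 0.0, 1.04]), (3.35, [-0.32, 0.49, 0.02, 1.11, 0.0, -2.1])]
[(0.14, [-0.38, 0.18, -0.45, 0.94, 0.0, 1.05]), (3.28, [-0.38, 0.18, -0.45, 0.94, 0.0, -2.09])]
top 78 [0.59256883 0.30887131 0.10343889] [0.02699994 0.20179669 0.10343889]
scene 138 [0.59643464 0.31380824 0.10494373] [0.03051825 0.206987   0.10494373]
```

```bash
python3 - <<'E'
from h import *
env.grip(0.0,40)
r=down(YAW+np.pi/2).as_rotvec()
env.movep(F(.085,.205,.25),r); st("above")
env.movel(F(.085,.205,.076),max_speed=.12); st("down")
print(env.movel(F(-.014,.205,.076),max_speed=.06,f_stop=18)); st("pushed")
env.movel(F(.05,.205,.076)); env.movel(F(.05,.205,.25),max_speed=.2); st()
p,d,w=snap("top","top1"); crop(p,160,165,320,280,5,"c1b")
E
```

```text
above t=4.0 p [0.651  0.3071 0.2501] F [-0.5  0.3  0.5] g -0.0003 q [ 0.44  0.6   0.61  1.58 -0.    0.51]
down t=5.6 p [0.6511 0.3083 0.0769] F [ 0.5 -1.  -0.8] g -0.0002 q [ 0.44  0.65  0.25  1.17 -0.    0.51]
True
pushed t=7.1 p [0.5577 0.3146 0.0763] F [ 3.  -0.5  2.5] g 0.0001 q [ 0.52  0.51 -0.    1.05 -0.    0.58]
 t=8.6 p [0.6151 0.3104 0.2489] F [ 0.2  0.3 -0.1] g -0.0 q [ 0.47  0.53  0.49  1.52 -0.    0.54]
```

View pics/top1.png

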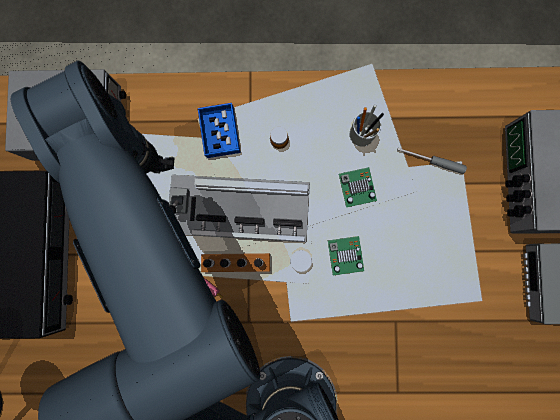

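```bash
cat >> h.py <<'E'
def boards(p,w,zmax=.014,zmin=-.006):
    hsv=cv2.cvtColor(p,cv2.COLOR_BGR2HSV)
    g=(cv2.inRange(hsv,(40,80,30),(90,255,255))>0)&(w[...,2]<zmax)&(w[...,2]>zmin)&(w[...,0]>.25)&(w[...,0]<.8)&(np.abs(w[...,1])<.4)
    g2=cv2.morphologyEx(g.astype(np.uint8),cv2.MORPH_CLOSE,np.ones((9,9)))
    n,l,s,_=cv2.connectedComponentsWithStats(g2); out=[]
    for i in range(1,n):
        q=w[(l==i)&g]
        if len(q)<200: continue
        (c,sz,a)=cv2.minAreaRect((q[:,:2]*1e3).astype(np.float32))
        b=cv2.boxPoints((c,sz,a)); e=b[1]-b[0] if np.hypot(*(b[1]-b[0]))>np.hypot(*(b[2]-b[1])) else b[2]-b[1]
        y=np.arctan2(e[1],e[0]); y=(y+np.pi/2)%np.pi-np.pi/2
        out.append((np.round(c,1).tolist(),np.round(sz,1).tolist(),round(float(y),3),len(q)))
    return out
E
python3 - <<'E'
from h import *
for n in ("top","scene"):
    p,d,w=snap(n,n+"2"); print(n,boards(p,w))
    c=p.copy()
E
```

```text
top [([601.2, -199.4], [99.2, 90.0], 0.197, 618), ([405.9, -161.8], [98.2, 89.3], 0.133, 691)]
scene [([405.9, -159.3], [97.8, 89.7], 0.11, 332), ([601.7, -197.8], [98.7, 89.2], 0.205, 406)]
```

```bash
cat >> h.py <<'E'
ZT=.009
def pick_board(x,y,yaw):
    r=down(yaw).as_rotvec()
    env.grip(.062,80)
    env.movep([x,y,.14],r)
    env.movel([x,y,ZT],max_speed=.12); st("at board")
    env.grip(.0,80); st("gripped")
    env.movel([x,y,.16],max_speed=.12); st("lifted")
def bpose(yb,xn,zn,th):
    c=np.array([xn,zn])+.05*np.array([np.cos(th),np.sin(th)])+ZT*np.array([-np.sin(th),np.cos(th)])
    return F(c[0],yb,c[1]), down(YAW,th).as_rotvec()
def place_approach(yb,th=.22):
    p,r=bpose(yb,-.035,.15,th); env.movep(p,r); st("over bay")
E
python3 - <<'E'
from h import *
pick_board(.6015,-.1986,.20)
for n in("top",):
    p,d,w=snap(n,"lift1"); print(boards(p,w))
    crop(p,280,130,420,290,5,"lift1c")
E
```

```text
at board t=12.5 p [ 0.6021 -0.1987  0.0098] F [0.1 0.7 0.5] g 0.0619 q [-0.32  0.56 -0.1   0.91 -0.    1.05]
gripped t=12.9 p [ 0.602  -0.1988  0.0099] F [-0.7  0.5  5.9] g 0.0288 q [-0.32  0.56 -0.1   0.91  0.    1.05]
lifted t=14.3 p [ 0.601  -0.1985  0.1591] F [-0.7 -0.8 -2.6] g 0.0291 q [-0.32  0.45  0.12  1.24 -0.    1.05]
[]
```

View pics/lift1c.png

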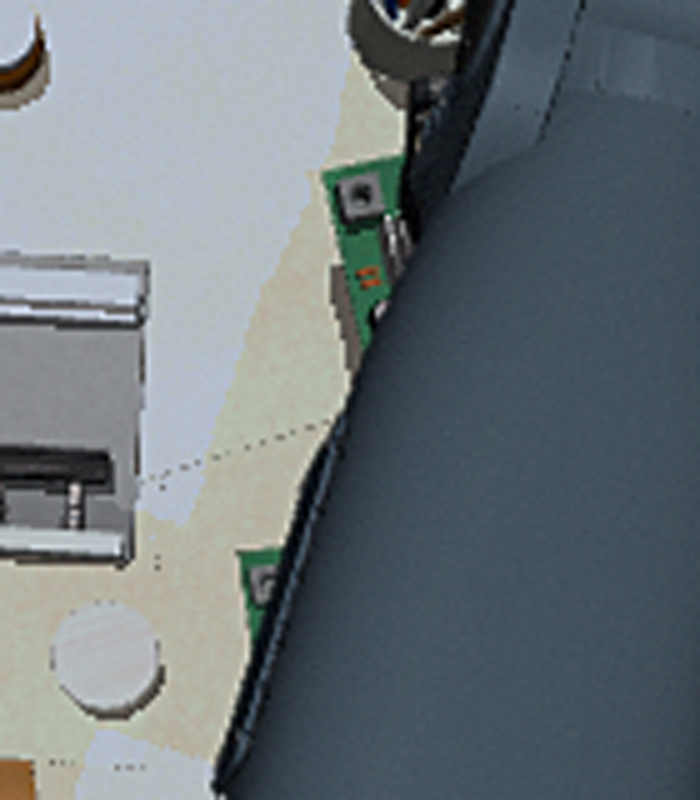

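The board is lifted (29 mm grip, about 2.6 N), with its terminal at (362,195) in the crop. Next is bay 2.

```bash
python3 - <<'E'
from h import *
yb=0.; th=.22
place_approach(yb,th)
p,r=bpose(yb,-.035,.075,th); env.movel(p,r,max_speed=.12); st("pre")
p,d,w=snap("scene","pre1"); crop(p,220,180,400,340,4,"pre1c")
E
```

```text
over bay t=15.5 p [0.564  0.108  0.1697] F [ 0.6  0.1 -3.1] g 0.0289 q [ 0.22  0.2  -0.25  0.91 -0.06  1.86]
pre t=16.3 p [0.5642 0.1083 0.0952] F [-0.3  0.2 -2. ] g 0.0287 q [ 0.22  0.26 -0.38  0.72 -0.06  1.86]
```

View pics/pre1c.png

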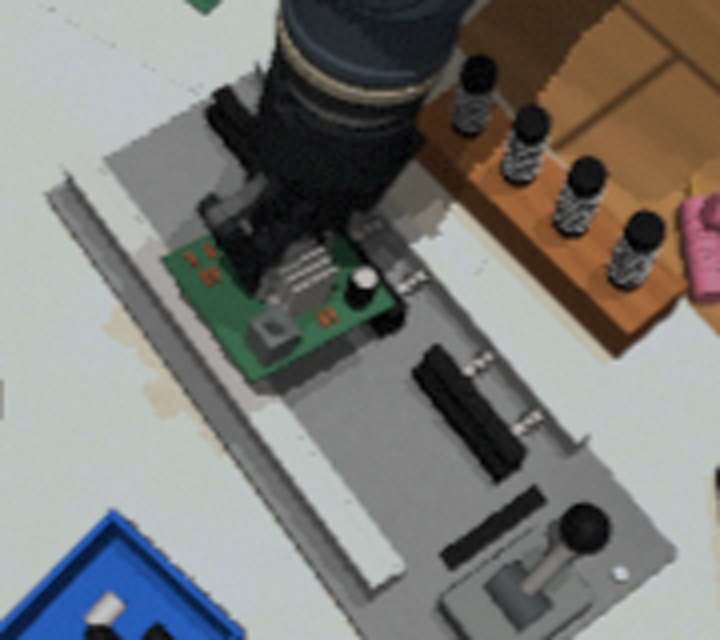

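The board hangs over bay 2 with its far end raised, and the lever is leaning off. Now I'll insert it.

```bash
cat >> h.py <<'E'
def insert(yb,th=.22):
    p,r=bpose(yb,-.035,.0325,th); s=env.movel(p,r,max_speed=.05,f_stop=12); st(f"low stop={s}")
    if s: return False
    p,r=bpose(yb,-.059,.0325,th); s=env.movel(p,r,max_speed=.03,f_stop=20); st(f"back stop={s}")
    return not s
E
python3 - <<'E'
from h import *
print(insert(0.))
snap("scene","ins1"); p=cv2.imread("pics/ins1.png"); crop(p,220,180,400,340,4,"ins1c")
E
```

```text
low stop=False t=17.4 p [0.5639 0.1086 0.0525] F [-0.2  1.3 -2.8] g 0.0286 q [ 0.22  0.31 -0.44  0.61 -0.06  1.86]
back stop=False t=18.3 p [0.5406 0.1103 0.0528] F [ 6.5 -1.3 -4.9] g 0.0286 q [ 0.24  0.28 -0.5   0.59 -0.07  1.87]
True
```

View pics/ins1c.png

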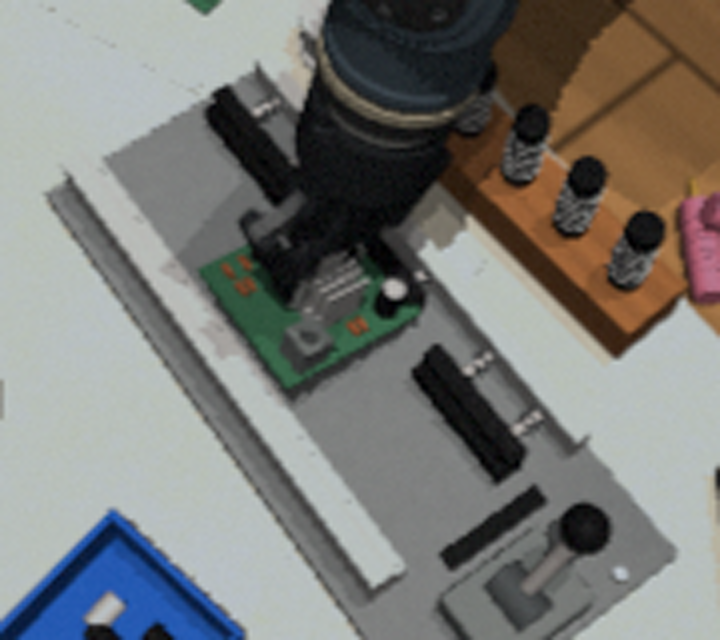

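```bash
cat >> h.py <<'E'
def level(yb,th=.22,n=4):
    for t in np.linspace(th,0,n+1)[1:]:
        p,r=bpose(yb,-.059,.0325-.0012*(1-t/th),t); s=env.movel(p,r,max_speed=.03,f_stop=15); st(f"th={t:.2f} stop={s}")
        if s: return False
    return True
def seat(yb):
    p,r=bpose(yb,-.0485,.0313,0); s=env.movel(p,r,max_speed=.02,f_stop=8); st(f"fwd stop={s}"); return s
E
python3 - <<'E'
from h import *
print(level(0.))
p,d,w=snap("scene","lev1"); crop(p,220,180,400,340,4,"lev1c")
E
```

```text
th=0.17 stop=False t=18.6 p [0.543  0.1103 0.0503] F [ 5.9 -0.3 -0.6] g 0.0287 q [ 0.23  0.31 -0.44  0.66 -0.05  1.86]
th=0.11 stop=False t=18.9 p [0.544  0.1103 0.0474] F [ 6.5 -0.3 -0.2] g 0.0287 q [ 0.22  0.34 -0.38  0.74 -0.03  1.86]
th=0.05 stop=False t=19.1 p [0.5448 0.1103 0.0443] F [ 6.3 -0.2  0.3] g 0.0287 q [ 0.21  0.38 -0.32  0.81 -0.02  1.85]
th=0.00 stop=False t=19.4 p [0.5453 0.1103 0.041 ] F [ 6.6 -0.5  1.3] g 0.0288 q [ 0.2   0.42 -0.27  0.88 -0.    1.84]
True
```

View pics/lev1c.png

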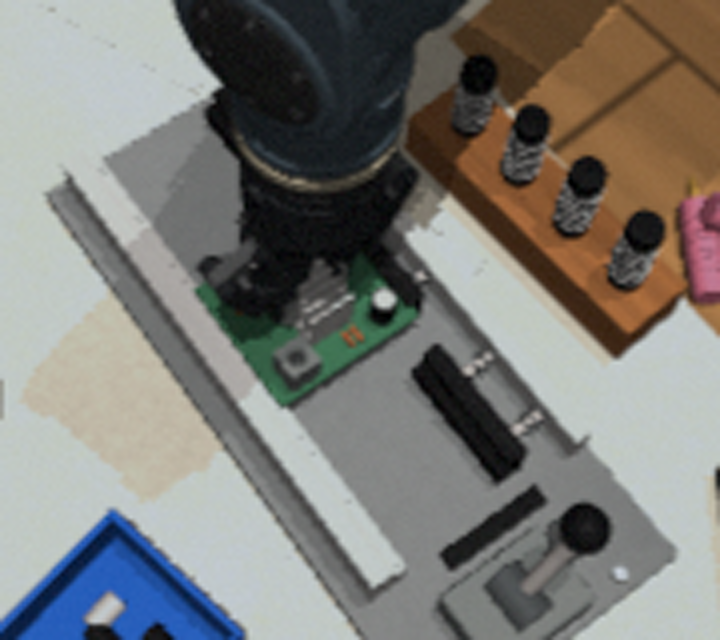

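```bash
python3 - <<'E'
from h import *
print(seat(0.))
o=st(); print("board centre frame", toF(o["position"]).round(4))
p,d,w=snap("scene","seat1"); crop(p,220,180,400,340,4,"seat1c")
E
```

```text
fwd stop=False t=20.1 p [0.5533 0.1094 0.0403] F [ 3.7 -0.  -1.3] g 0.0285 q [ 0.2   0.43 -0.25  0.89  0.    1.83]
False
 t=20.1 p [0.5533 0.1094 0.0403] F [ 3.7 -0.  -1.3] g 0.0285 q [ 0.2   0.43 -0.25  0.89  0.    1.83]
board centre frame [0.0015 0.0001 0.0403]
```

View pics/seat1c.png

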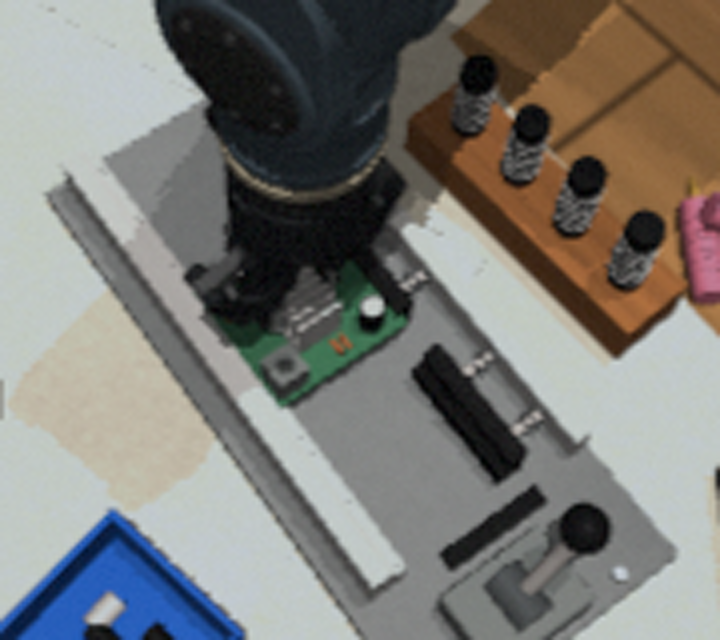

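```bash
python3 - <<'E'
from h import *
p,r=bpose(0,-.044,.0313,0); s=env.movel(p,r,max_speed=.02,f_stop=8); o=st(f"fwd {s}"); print(toF(o["position"]).round(4))
env.grip(.046,80); st("rel")
q=env.observe()["position"]; env.movel(q+[0,0,.12],max_speed=.12); st()
env.movep(F(-.12,-.25,.25),down(YAW).as_rotvec())
for n in("top","scene"):
    p,d,w=snap(n,n+"3"); print(boards(p,w)); print([ (b[0],toF([b[0][0]/1e3,b[0][1]/1e3,0]).round(4),b[1:]) for b in boards(p,w,.040,.028)])
    crop(p,*((160,165,320,280) if n=="top" else (220,180,400,340)),4,"d1"+n)
E
```

```text
fwd True t=20.4 p [0.5535 0.1093 0.04  ] F [-1.8  0.1  5.1] g 0.0289 q [ 0.19  0.43 -0.24  0.9   0.    1.83]
[0.0017 0.     0.04  ]
rel t=20.7 p [0.5537 0.1093 0.0396] F [ 0.3  0.3 -0.3] g 0.0461 q [ 0.19  0.44 -0.24  0.9   0.    1.83]
 t=21.8 p [0.5533 0.1092 0.1589] F [-0.4 -0.  -0.5] g 0.0464 q [ 0.19  0.34 -0.06  1.18  0.    1.83]
[]
[([550.2, 108.5], array([-0.0015, -0.001 ,  0.    ]), ([90.0, 94.3], -0.067, 562))]
[([405.4, -159.4], [98.5, 87.9], 0.126, 320)]
[([547.1, 111.0], array([-0.0048,  0.0013,  0.    ]), ([90.2, 92.9], -0.064, 560))]
```

View pics/d1scene.png

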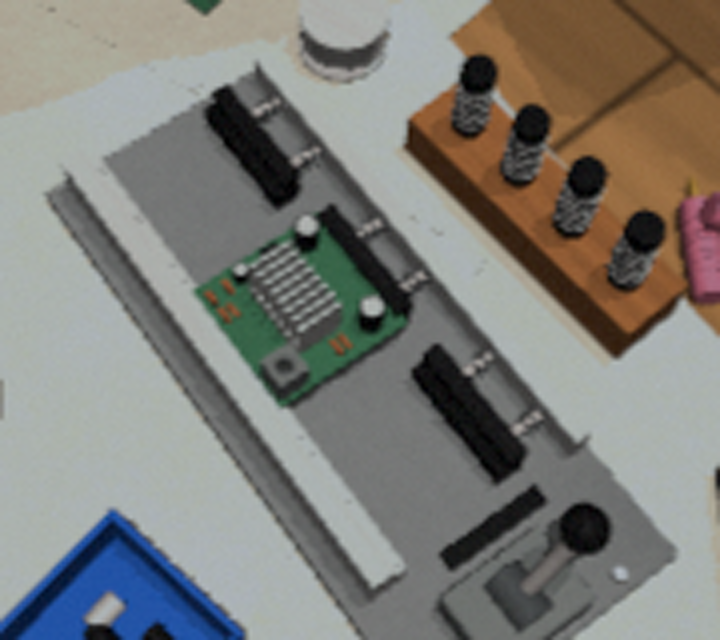

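View pics/d1top.png

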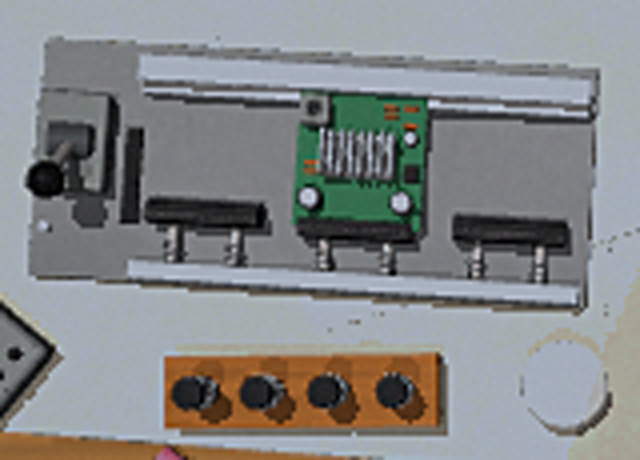

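Board A is clamped in bay 2: both edges sit under the lips, the jaw is slightly back and the lever is off. The wall contact puts the frame origin 1.7 mm farther in +x, so I'll update that and do board B.

```bash
sed -i 's/^def F(/O=O+RF.apply([.0017,0,0])\ndef F(/' h.py; python3 - <<'E'
from h import *
env.movep([.33,-.30,.22],down(.13).as_rotvec())
for n in("top","scene"):
    p,d,w=snap(n,n+"4"); print(n,boards(p,w))
E
```

```text
top [([405.3, -162.1], [99.8, 89.9], 0.129, 687)]
scene [([406.8, -159.3], [100.1, 89.1], 0.121, 336)]
```

```bash
python3 - <<'E'
from h import *
pick_board(.4058,-.1608,.128)
yb=-.108
place_approach(yb)
p,r=bpose(yb,-.035,.075,.22); env.movel(p,r,max_speed=.12); st("pre")
p,d,w=snap("scene","pre2"); crop(p,220,150,400,310,4,"pre2c")
E
```

```text
at board t=26.2 p [ 0.4062 -0.1611  0.0095] F [ 0.7 -0.2 -0.2] g 0.0619 q [-0.38  0.29 -0.59  0.69 -0.    1.07]
gripped t=26.6 p [ 0.4063 -0.161   0.0097] F [-1.5  0.8  7.6] g 0.0285 q [-0.38  0.29 -0.59  0.69 -0.    1.07]
lifted t=28.0 p [ 0.4054 -0.1606  0.1594] F [ 0.1 -0.  -2.1] g 0.0289 q [-0.38  0.13 -0.35  1.1   0.    1.07]
over bay t=28.9 p [5.570e-01 3.000e-04 1.691e-01] F [-0.5  1.  -2. ] g 0.0287 q [ 0.01  0.17 -0.3   0.89 -0.02  1.65]
pre t=29.7 p [5.583e-01 2.000e-04 9.530e-02] F [-0.5 -0.2 -0.8] g 0.0292 q [ 0.01  0.23 -0.42  0.69 -0.02  1.65]
```

View pics/pre2c.png

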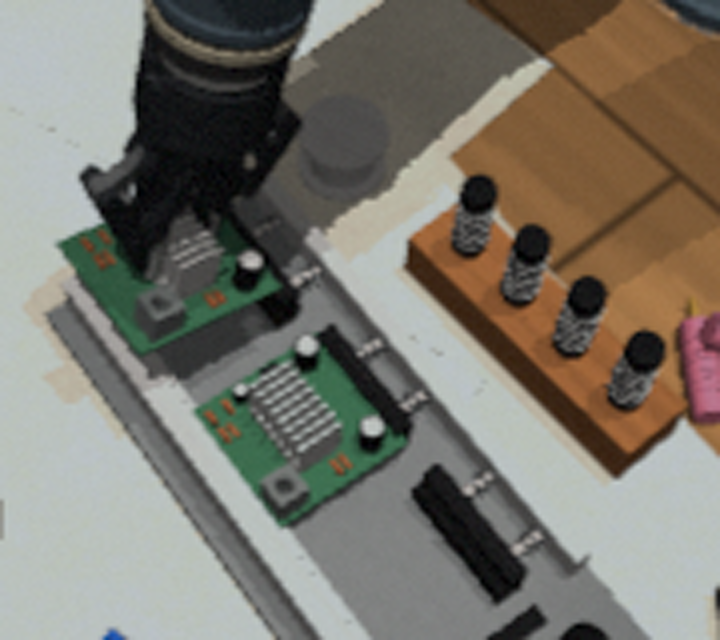

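Board B is over bay 1, tilted correctly. I'll insert, level and seat it.

```bash
python3 - <<'E'
from h import *
yb=-.108
if insert(yb) and level(yb):
    seat(yb)
    p,r=bpose(yb,-.0445,.0313,0); s=env.movel(p,r,max_speed=.02,f_stop=8); o=st(f"fwd {s}"); print(toF(o["position"]).round(4))
p,d,w=snap("scene","seat2"); crop(p,220,150,400,310,4,"seat2c")
E
```

```text
low stop=False t=30.7 p [0.5582 0.0007 0.0525] F [ 1.6 -0.7 -1.5] g 0.0291 q [ 0.01  0.28 -0.49  0.58 -0.02  1.65]
back stop=False t=31.7 p [0.5349 0.0023 0.0527] F [ 5.7 -0.  -5.6] g 0.0288 q [ 0.01  0.25 -0.54  0.56 -0.02  1.65]
th=0.17 stop=False t=31.9 p [0.5373 0.0022 0.0502] F [ 4.7 -1.3  1.5] g 0.0288 q [ 0.01  0.28 -0.48  0.64 -0.01  1.65]
th=0.11 stop=False t=32.2 p [0.5383 0.0022 0.0472] F [ 5.1 -1.1  0.7] g 0.0285 q [ 0.01  0.32 -0.42  0.72 -0.01  1.65]
th=0.05 stop=False t=32.4 p [0.539  0.0021 0.044 ] F [ 5.1 -0.3  1.2] g 0.0288 q [ 0.01  0.36 -0.37  0.79 -0.    1.65]
th=0.00 stop=False t=32.7 p [0.5394 0.0021 0.0408] F [4.8 0.8 0.4] g 0.0288 q [ 0.    0.39 -0.31  0.86 -0.    1.64]
fwd stop=True t=33.2 p [0.5461 0.0016 0.0399] F [-0.4  0.2  1.4] g 0.0287 q [ 0.    0.41 -0.29  0.88  0.    1.64]
fwd True t=33.4 p [0.5462 0.0016 0.0399] F [-1.3 -1.6  6.3] g 0.029 q [ 0.    0.41 -0.29  0.88  0.    1.64]
[ 1.000e-04 -1.079e-01  3.990e-02]
```

View pics/seat2c.png

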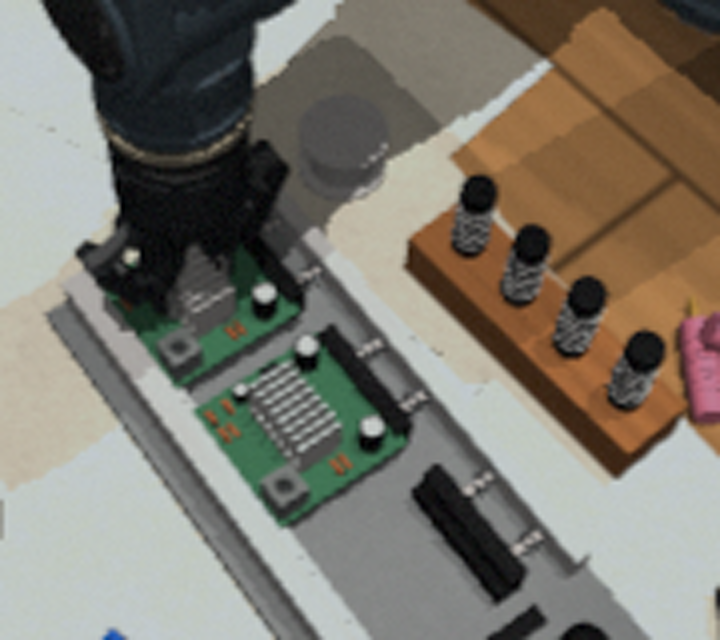

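```bash
python3 - <<'E'
from h import *
env.grip(.046,80); 
q=env.observe()["position"]; env.movel(q+[0,0,.13],max_speed=.12)
env.movep([.28,-.33,.25],down(YAW).as_rotvec()); st()
for n in("top","scene"):
    p,d,w=snap(n,n+"5"); print(n,"loose",boards(p,w)); print([ (toF([b[0][0]/1e3,b[0][1]/1e3,0]).round(4),b[1:]) for b in boards(p,w,.040,.026)])
    crop(p,*((160,165,320,280) if n=="top" else (220,150,400,310)),4,"d2"+n)
    # sinks, terminals, plugs
    for nm,lo,hi,reg in (("sink",.062,.075,(.49,.62,-.06,.17)),("plug",.095,.115,(.34,.46,0,.3))):
        m=(w[...,2]>lo)&(w[...,2]<hi)&(w[...,0]>reg[0])&(w[...,0]<reg[1])&(w[...,1]>reg[2])&(w[...,1]<reg[3])
        c=cv2.connectedComponentsWithStats(cv2.dilate(m.astype(np.uint8),np.ones((1,1))) if nm=="plug" else cv2.morphologyEx(m.astype(np.uint8),cv2.MORPH_CLOSE,np.ones((5,5))))
        for i in range(1,c[0]):
            q=w[(c[1]==i)&m]
            if len(q)>12: a,b=q[:,:2].min(0),q[:,:2].max(0); print(nm,len(q),"mean",q.mean(0).round(4),"mid",((a+b)/2).round(4),"ext",(b-a).round(3),"frame",toF(np.r_[(a+b)/2,0]).round(4))
E
```

```text
t=36.6 p [ 0.2805 -0.3297  0.2498] F [-0.1  0.   0.6] g 0.0458 q [-0.87  0.07 -0.17  1.33  0.    0.77]
top loose []
[(array([-0.0031, -0.0548,  0.    ]), ([197.5, 93.9], 1.505, 1137))]
sink 90 mean [0.5523 0.1082 0.0682] mid [0.5519 0.1083] ext [0.031 0.052] frame [-0.0015 -0.001   0.    ]
sink 74 mean [0.5441 0.0019 0.0693] mid [ 5.455e-01 -1.000e-04] ext [0.031 0.049] frame [-0.0005 -0.1097  0.    ]
plug 56 mean [0.389  0.2158 0.1053] mid [0.3895 0.2157] ext [0.018 0.019] frame [-0.1709  0.095   0.    ]
plug 53 mean [0.3888 0.171  0.106 ] mid [0.3892 0.171 ] ext [0.018 0.02 ] frame [-0.1682  0.0503  0.    ]
plug 55 mean [0.3892 0.1259 0.1049] mid [0.3888 0.1253] ext [0.018 0.021] frame [-0.1654  0.0047  0.    ]
plug 55 mean [0.3893 0.0813 0.1054] mid [0.3886 0.0812] ext [0.018 0.019] frame [-0.1626 -0.0393  0.    ]
scene loose []
[(array([-0.007 , -0.0516,  0.    ]), ([197.3, 94.1], 1.503, 1026))]
sink 215 mean [0.5454 0.0039 0.0674] mid [0.5452 0.0041] ext [0.033 0.052] frame [-0.001  -0.1055  0.    ]
sink 207 mean [0.5525 0.1113 0.0674] mid [0.5515 0.1111] ext [0.033 0.052] frame [-0.0021  0.0017  0.    ]
plug 78 mean [0.3911 0.0856 0.1044] mid [0.3903 0.0844] ext [0.023 0.022] frame [-0.1611 -0.036   0.    ]
plug 78 mean [0.391  0.1302 0.1048] mid [0.3893 0.1294] ext [0.022 0.021] frame [-0.1652  0.0088  0.    ]
plug 82 mean [0.3908 0.1749 0.1047] mid [0.3888 0.1742] ext [0.021 0.021] frame [-0.1687  0.0535  0.    ]
plug 86 mean [0.3907 0.2202 0.1047] mid [0.3888 0.2195] ext [0.021 0.021] frame [-0.1719  0.0987  0.    ]
```

View pics/d2top.png

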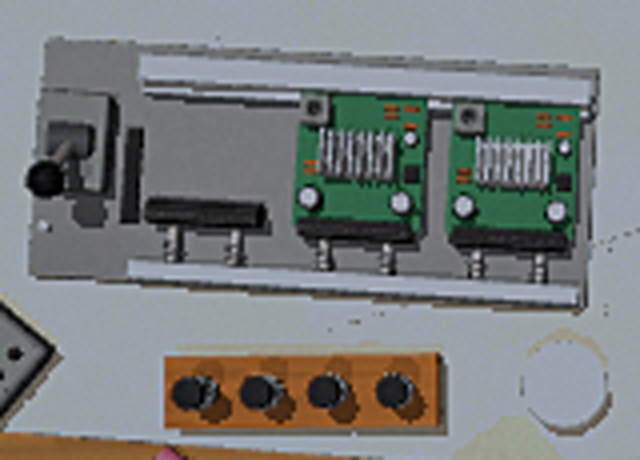

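View pics/d2scene.png

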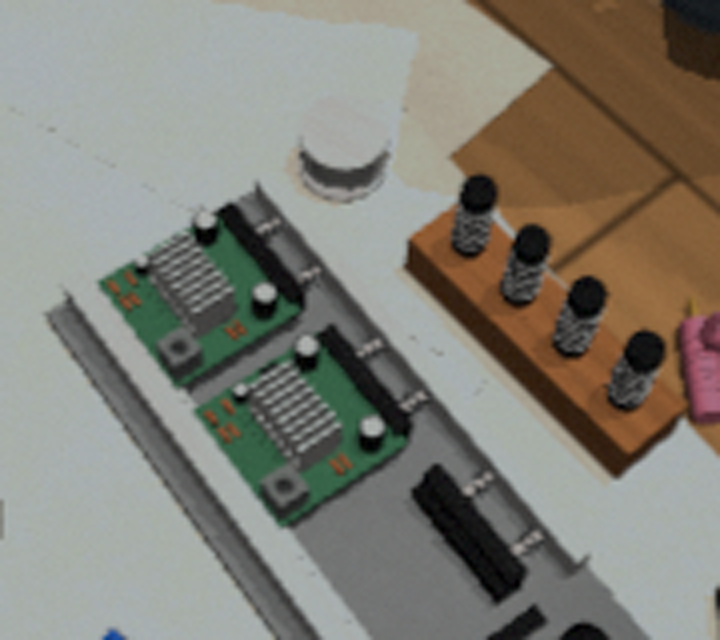

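```bash
python3 - <<'E'
from h import *
for n in("top","scene"):
    w=world(n,np.load(f"pics/{n}5.npy")); p=cv2.imread(f"pics/{n}5.png")
    for yb in(0,-.108):
        c=F(.03,yb+.032,.055)
        m=(np.abs(w[...,2]-.055)<.007)&(np.hypot(w[...,0]-c[0],w[...,1]-c[1])<.018)
        f=np.array([toF(x) for x in w[m]]); a,b=f.min(0),f.max(0); print(n,m.sum(),"mid",((a+b)/2).round(4),"mean",f.mean(0).round(4),"ext",(b-a).round(3),"expected",(.03,yb+.032), "px",proj(n,c).round(1))
        g=cv2.cvtColor(p,cv2.COLOR_BGR2GRAY); u,v=proj(n,c)[0]; u,v=int(round(u)),int(round(v)); 
        print(g[v-5:v+6,u-5:u+6])
E
```

```text
top 50 mid [0.0288 0.0305 0.0548] mean [0.0292 0.0308 0.055 ] ext [0.02  0.02  0.013] expected (0.03, 0.032) px [[237.8 191.1]]
[[172 172 174 173 175 174 177 176 176 172 173]
 [ 74  80  58  74  74  71  71  73 105 110 109]
 [166 171  97  99 101  91  63  63  68  27  27]
 [180 183 122 118 125 118 111 122 128  42  65]
 [ 80  79 117 114  57  52  63 102 127  47  83]
 [ 46  38 119  91  31  34  29  90 130  47  39]
 [123 121 125 100  20  55  49  81 131  29  31]
 [122 123 123  98  58  42  82 109 132  28  33]
 [118 121 121 125 113 112 123 126 135  31  31]
 [120 114  75  72  79  77 103 104  83  18  35]
 [118 104  68  49  30  29  29  55  25  11  30]]
top 44 mid [ 0.0293 -0.0763  0.0543] mean [ 0.0284 -0.0767  0.0549] ext [0.02  0.019 0.009] expected (0.03, -0.076) px [[276.6 193.3]]
[[174 178 175 177 174 174 174 175 172 173 168]
 [102  77  72  71  74 106 105 106 105 143 148]
 [ 92  57  64  60  61  67  42  43  43  35  43]
 [184 100 116 122 126 113 121 118 122  61  78]
 [ 84  89 124 105  59  63  82 123 128  68  83]
 [ 44  93 125  67  18  23  53 101 129  38  83]
 [ 49  88 125  59  49  49  57 102 101
[... 801 characters left out ...]
147  75  49  40  60  76  62  39  38  42  51]]
scene 76 mid [ 0.0261 -0.0738  0.054 ] mean [ 0.0285 -0.0736  0.0547] ext [0.025 0.02  0.011] expected (0.03, -0.076) px [[263.8 236.2]]
[[ 80  79  82  76  72  80  84  85  93  83  66]
 [ 79  80  80  83  91 100 106  99  97  95  67]
 [ 81  81  87 101 105 103 104 105  96  67  68]
 [ 85  89 100 101  96  92  92  98 100  81  75]
 [ 91 107 105  97  77  60  62  84 101 103  94]
 [ 80 103 101  79  44  41  45  66  95 106 101]
 [ 64  82  98  81  56  46  46  67  94 105  90]
 [ 62  51  82  99  88  76  71  89 101  89  55]
 [ 71  40  52  86 108 105 103  89  61  40  43]
 [ 96  53  37  70 101  91  77  58  35  38  39]
 [143  72  46  52  64  57  41  39  37  41  45]]
```

Terminals measure (0.030, 0.032) and (0.030, −0.075) in the frame, as expected. Next I'll grasp the first plug.

```bash
cat >> h.py <<'E'
ZP=.025  # TCP above plug shoulder
def pick_plug(x,y):
    r=down(YAW).as_rotvec()
    env.grip(.05,80); env.movep([x,y,.18],r)
    env.movel([x,y,.040+ZP],max_speed=.1); st("at plug")
    env.grip(0,80); st("gripped")
    env.movel([x,y,.20],max_speed=.12); st("lifted")
E
python3 - <<'E'
from h import *
pick_plug(.3905,.0828)
env.movep(F(.030,-.0752,.055+.019+.02+ZP),down(YAW).as_rotvec()); st("above term")
for n in("top","scene"):
    p,d,w=snap(n,n+"6"); crop(p,*((200,140,360,260) if n=="top" else (200,150,360,270)),5,"pl1"+n)
E
```

```text
at plug t=39.8 p [0.3909 0.0829 0.0654] F [-0.2 -0.4  0.5] g 0.0499 q [ 0.21  0.16 -0.58  0.83 -0.    1.85]
gripped t=40.1 p [0.3908 0.0829 0.0655] F [-1.   0.3  4.9] g 0.0201 q [ 0.21  0.16 -0.58  0.83 -0.    1.85]
lifted t=41.4 p [0.3901 0.0827 0.1994] F [ 0.  -0.4 -0.6] g 0.0199 q [ 0.21  0.04 -0.34  1.2   0.    1.85]
above term t=42.3 p [0.5771 0.0324 0.119 ] F [ 0.2 -0.2 -0.6] g 0.0206 q [ 0.06  0.39 -0.09  1.09  0.    1.7 ]
```

View pics/pl1scene.png

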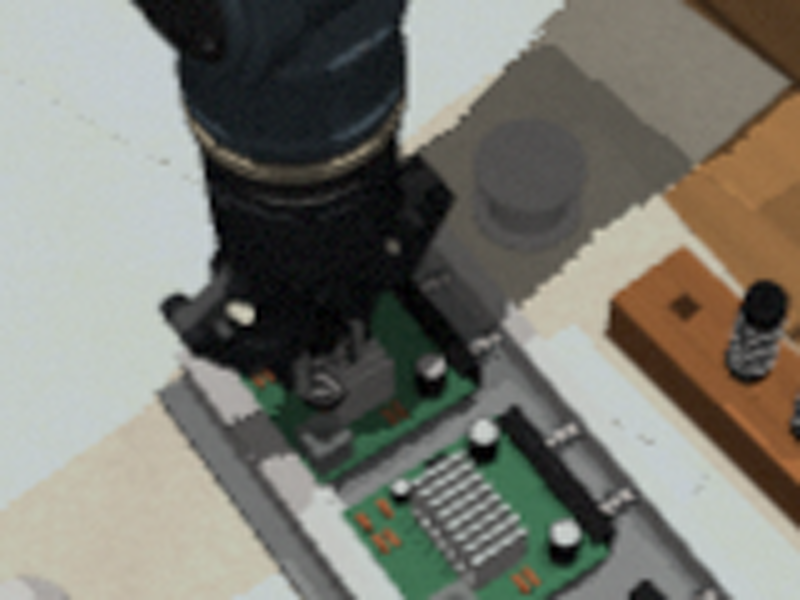

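View pics/pl1top.png

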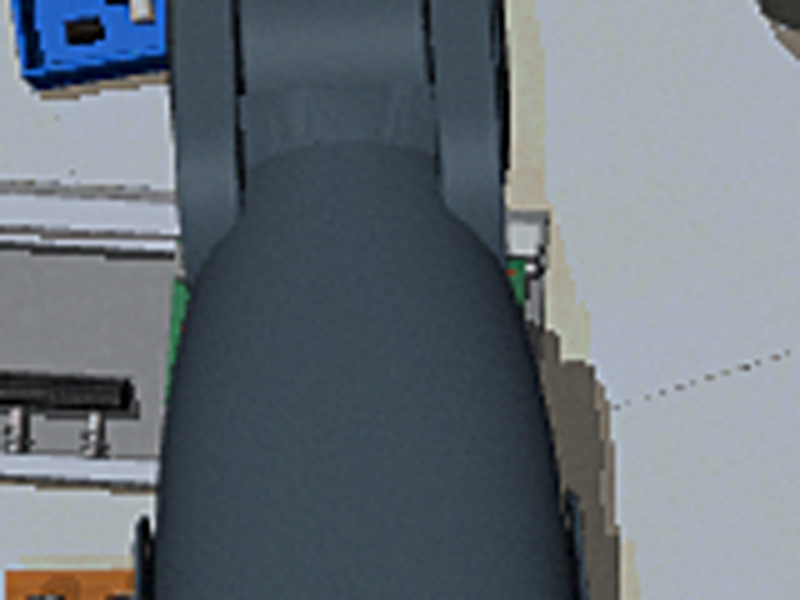

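The plug hangs over bay 1's terminal, at about (320,430) in the crop. I'll lower it with a force stop.

```bash
cat >> h.py <<'E'
def plug_in(xf,yf):
    s=env.movel(F(xf,yf,.055+.004+ZP),max_speed=.03,f_stop=12); o=st(f"near stop={s}")
    if s: return o["position"][2]-ZP-.055
    s=env.movel(F(xf,yf,.055-.004+ZP),max_speed=.015,f_stop=25); o=st(f"home stop={s}")
    return o["position"][2]-ZP-.055
E
python3 - <<'E'
from h import *
print("shoulder above mouth",plug_in(.030,-.0752))
E
```

```text
near stop=False t=43.7 p [0.5785 0.0322 0.0842] F [-0.5  0.6 -1.3] g 0.0203 q [ 0.06  0.41 -0.15  1.01  0.    1.7 ]
home stop=True t=44.1 p [0.5784 0.0323 0.0806] F [-1.6 -0.7  6.9] g 0.0201 q [ 0.06  0.42 -0.15  1.    0.    1.69]
shoulder above mouth 0.0005691623381983008
```

```bash
python3 - <<'E'
from h import *
env.grip(.045,80); st("rel")
env.movel(env.observe()["position"]+[0,0,.11],max_speed=.1)
pick_plug(.3905,.1277)
env.movep(F(.030,.0322,.055+.019+.02+ZP),down(YAW).as_rotvec()); st("above term")
p,d,w=snap("scene","scene7"); crop(p,220,150,380,270,5,"pl2scene")
E
```

```text
rel t=44.4 p [0.578  0.0323 0.0796] F [-0.2 -0.1  0.3] g 0.0449 q [ 0.06  0.42 -0.15  1.    0.    1.7 ]
at plug t=48.0 p [0.3909 0.1278 0.0654] F [ 0.3 -1.  -0.1] g 0.0499 q [ 0.32  0.18 -0.56  0.83 -0.    1.96]
gripped t=48.4 p [0.3908 0.1278 0.0656] F [-1.3  0.2  6. ] g 0.0201 q [ 0.32  0.18 -0.56  0.83 -0.    1.96]
lifted t=49.7 p [0.3901 0.1276 0.1994] F [-0.2  0.1 -0.7] g 0.0204 q [ 0.32  0.06 -0.32  1.2  -0.    1.96]
above term t=50.6 p [0.5845 0.1393 0.119 ] F [-0.5 -0.  -0.6] g 0.0204 q [ 0.23  0.42 -0.03  1.12  0.    1.87]
```

View pics/pl2scene.png

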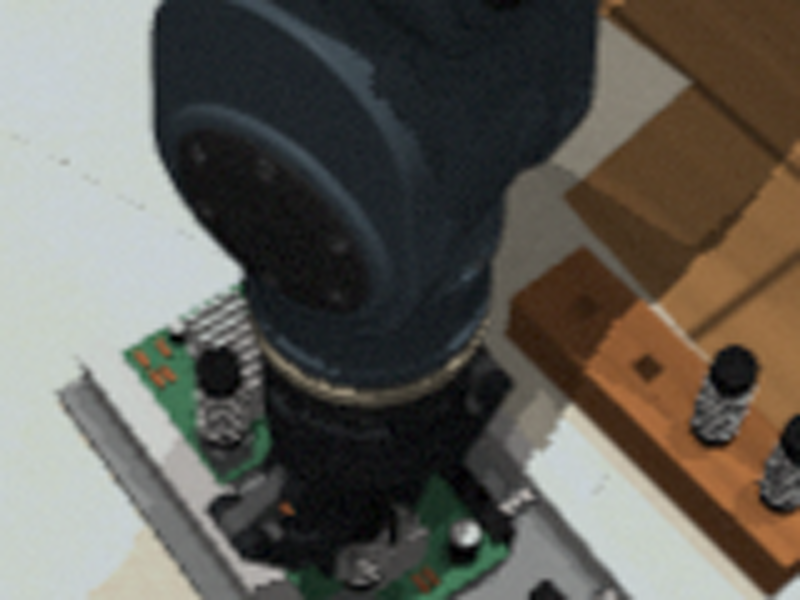

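The first plug stands in bay 1's terminal at about (222,400). I'll lower the second.

```bash
python3 - <<'E'
from h import *
h=plug_in(.030,.0322); print("shoulder above mouth",h)
if abs(h)<.003:
    env.grip(.045,80); env.movel(env.observe()["position"]+[0,0,.11],max_speed=.1)
    env.movep([.28,-.33,.25],down(YAW).as_rotvec())
    for n in("top","scene"):
        p,d,w=snap(n,n+"8"); print(n,"loose",boards(p,w)); print([ (toF([b[0][0]/1e3,b[0][1]/1e3,0]).round(4),b[1:]) for b in boards(p,w,.040,.026)])
        crop(p,*((160,165,320,280) if n=="top" else (220,150,400,310)),4,"d3"+n)
        m=(w[...,2]>.11)&(w[...,2]<.13)&(w[...,0]>.5)&(w[...,0]<.65)&(np.abs(w[...,1]-.08)<.12)
        c=cv2.connectedComponentsWithStats(m.astype(np.uint8))
        for i in range(1,c[0]):
            q=w[c[1]==i]
            if len(q)>10: a,b=q.min(0),q.max(0); print(len(q),toF((a+b)/2).round(4),np.median(q[:,2]).round(4),(b-a).round(3))
E
```

```text
near stop=False t=51.9 p [0.5858 0.1394 0.0842] F [ 0.1  0.2 -0.7] g 0.0206 q [ 0.23  0.45 -0.09  1.03 -0.    1.87]
home stop=True t=52.3 p [0.5858 0.1395 0.0806] F [-1.5 -0.7  7.2] g 0.0205 q [ 0.23  0.45 -0.09  1.03  0.    1.87]
shoulder above mouth 0.0005831729884386017
top loose []
[(array([-0.0031, -0.0547,  0.    ]), ([197.8, 93.9], 1.503, 1134))]
55 [0.0278 0.031  0.1176] 0.1193 [0.019 0.019 0.014]
55 [ 0.0284 -0.0766  0.1183] 0.1201 [0.021 0.021 0.016]
scene loose []
[(array([-0.0062, -0.0512,  0.    ]), ([195.5, 94.3], 1.506, 839))]
88 [ 0.0288 -0.0728  0.117 ] 0.1203 [0.022 0.022 0.013]
92 [0.029  0.0337 0.117 ] 0.1203 [0.022 0.022 0.013]
```

View pics/d3scene.png

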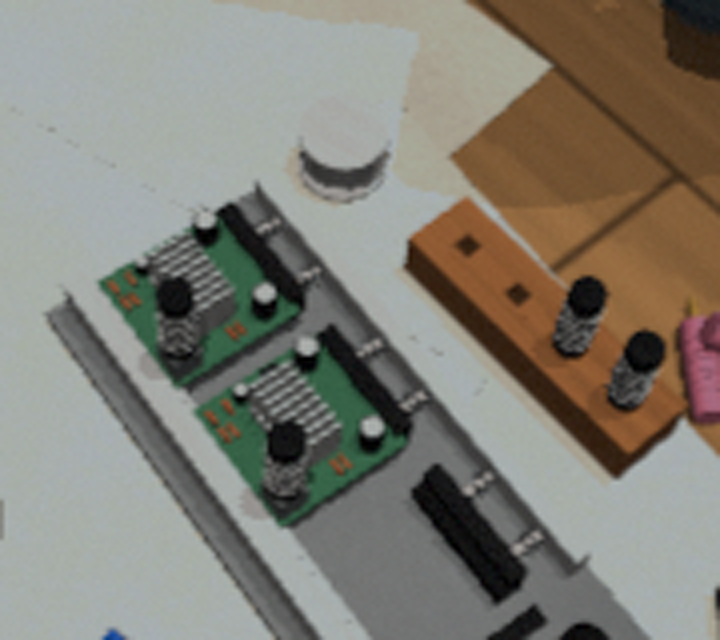

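View pics/d3top.png

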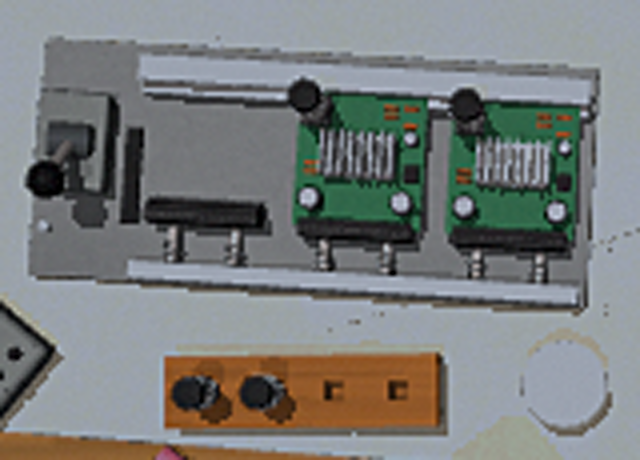

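Both plugs are home: their tops read 0.120 m as expected, and the boards haven't moved. Now I'll switch the lever on.

```bash
python3 - <<'E'
from h import *
env.grip(0.0,40)
r=down(YAW+np.pi/2).as_rotvec()
env.movep([.33,.0,.28],r)
env.movep(F(-.082,.205,.25),r)
env.movel(F(-.082,.205,.076),max_speed=.12); st("down")
print(env.movel(F(.016,.205,.076),max_speed=.06,f_stop=18)); o=st("pushed"); print(toF(o["position"]).round(4))
env.movel(F(-.06,.205,.076)); env.movel(F(-.06,.205,.25),max_speed=.2)
env.movep([.33,.0,.28],r); env.movep([.28,-.33,.25],r); st()
for n in("top","scene"):
    p,d,w=snap(n,n+"9"); print([ (toF([b[0][0]/1e3,b[0][1]/1e3,0]).round(4),b[1:]) for b in boards(p,w,.040,.026)])
    s=(w[...,2]>.08)&(w[...,2]<.12)&(np.hypot(w[...,0]-F(0,.205,0)[0],w[...,1]-F(0,.205,0)[1])<.06); print("ball",s.sum(),toF(w[s].mean(0)).round(4))
p,d,w=0,0,0
a=cv2.imread("pics/top9.png"); print()
E
```

```text
down t=60.8 p [0.4861 0.3196 0.0767] F [ 0.3 -0.2  0.1] g -0.0002 q [ 0.58  0.42 -0.15  0.99 -0.    0.65]
True
pushed t=62.2 p [0.5767 0.313  0.0752] F [-3.3  0.3  5.1] g -0.0001 q [0.5  0.55 0.06 1.09 0.   0.56]
[0.0092 0.2048 0.0752]
 t=66.5 p [ 0.2806 -0.3294  0.2499] F [0.3 0.  0.2] g 0.0002 q [-0.87  0.07 -0.17  1.33  0.   -0.8 ]
[(array([-0.0035, -0.0547,  0.    ]), ([197.5, 93.9], 1.506, 1133))]
ball 78 [0.0306 0.2023 0.1008]
[(array([-0.0064, -0.0504,  0.    ]), ([194.2, 94.8], 1.513, 841))]
ball 138 [0.0339 0.2072 0.1026]
```

View pics/top9.png

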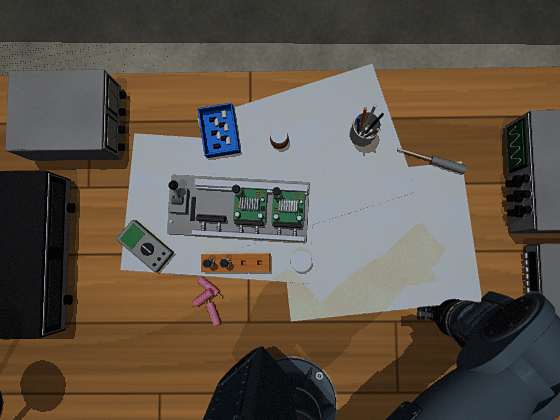

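View pics/scene9.png

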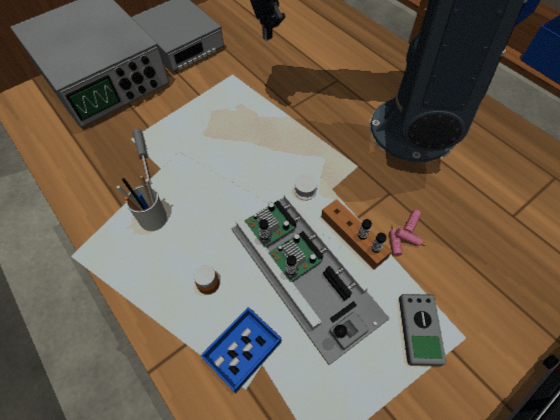

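The lever is on, with its ball back at (173,185). The pink look-alikes at about (208,300) seem to have shifted, so I'll check when that happened.

```bash
python3 - <<'E'
import cv2,numpy as np
r=[]
for i in (0,2,3,5,8,9):
    p=cv2.imread(f"pics/scene{i}.png")[200:270,370:450]; r.append(cv2.resize(p,None,fx=3.2,fy=3.2))
cv2.imwrite("pics/pink.png",np.vstack([np.hstack(r[:3]),np.hstack(r[3:])]))
E
```

```text
(no output)
```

View pics/pink.png

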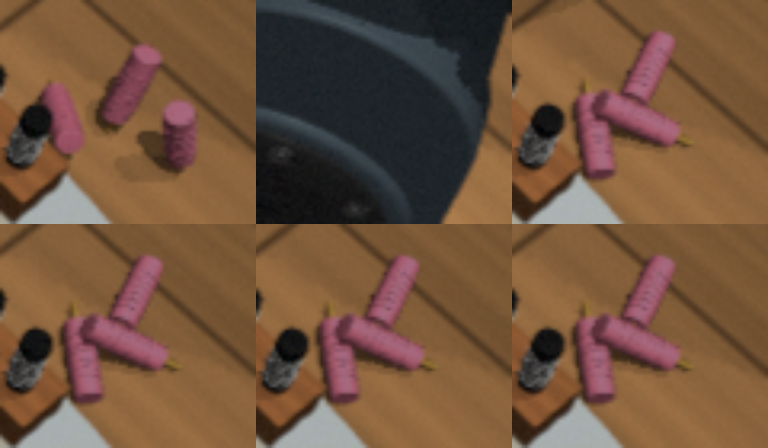

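The pink plugs were still standing or leaning in the first frame (t≈0) and had settled by the third (scene3). They haven't moved since, and my tool passed no lower than z = 0.25 m anywhere near them. Handing in.

```bash
python3 - <<'E'
from h import *
env.finish_job()
E
```

```text
the job is handed in; nothing more can be done
```

I switched the frame off, clamped the two boards that were on the bench in bays 2 and 1, pushed one black plug home in each terminal, and switched the frame on again. I handed the job in at about 67 s of robot time.

- **Boards:** both lie flat and square with the jaws slightly back, and the pictures showed no movement after clamping. When seated, board A met the far rail's wall 1.7 mm beyond my camera estimate, so I corrected the frame origin by that amount. Board B then met it within 0.1 mm.
- **Plugs:** both shoulders stopped about 0.6 mm above the terminal mouth. The handle tops read 0.119–0.120 m (0.120 expected), within about 2–3 mm of the terminal axes.
- **Lever:** it is back against its on stop. The ball reads 31–34 mm to the on side (33.6 mm expected).
- **Camera disagreement:** the two cameras differed by 2–4 mm in y throughout, so I used their average.
- **Bystanders:** the screwdriver, spool, meter, jar and cup look unmoved in the last pictures; I did not measure them.
- **Pink look-alikes:** they did move. They were standing or leaning at the start and had toppled before the first board was clamped. I did not knowingly touch them, but the arm hid them from view for part of that time.

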